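Unpin the board slide and run it home under the test head

ROBOT

A 6-joint arm with a two-finger parallel gripper is mounted at the origin on the work surface. World frame = base frame: x ahead of the robot, y to its left, z up, the work surface at z = 0. Lengths are in mm, angles in rad, forces in N, time in s.
With the tool pointing down it reaches from about 300 to 775 mm from the base axis. Payload 14.6 kg.
Tool frame: the origin (TCP) lies at the very end of the fingers, on their centre line; the grasp point (between the pads) lies 19 mm behind it; z points along the fingers, y is the line along which they close (so a half turn about z gives the same grasp; the last joint's range is limited). The gripper opens to 94 mm and grips with 3 to 60 N. Pads are 16 mm wide; open, the fingers measure 119 mm over their backs; the gripper's body (75 mm by 177 mm) begins 78 mm behind the grasp point.
Start: joints at [-1.217, 0.3, 1.521, -0, 1.321, -0.067], TCP at [224.662, -502.012, 205.446] pointing down, gripper open.
Joint ranges: [-3.03, 3.03], [-0.79, 2.21], [0.23, 2.52], [-1.04, 4.18], [0, 3.07], [-2.55, 2.55]. Speed limits (rad/s): [2.22, 2.22, 2.57, 3.14, 3.14, 3.14].

INTERFACE

Orientations are given as [roll, pitch, yaw] about the fixed x, y, z axes, in that order (R = Rz(yaw) Ry(pitch) Rx(roll)).
In Python, from cell import manip, eyes, ticket gives the robot as it stands. The module is installed in compiled form; this text tells all that it offers.
- The arm moves only by the tool arm_command, never from a script. Its argument "plan" is a list of rows, each a list of 5 numbers: the opening, from -1 (shut) to 1 (fully open), then the shift along the tool's x, y, z in m, then the turn about the tool's z in rad. In form: [[jaw, dx, dy, dz, roll], ...]. A call has 1 to 20 rows; each row shifts and turns the commanded pose from where the row before left it, along the tool's axes as they then stand; what a row does not reach is not made up. A row lasts 1/8 s, in which the tool goes at most 62.5 mm and 10.7 degrees, less where a joint would pass 70% of its speed; a pose out of reach is approached as far as the arm can. A call is refused whole if a number of a shift passes 0.0625 or a number of a turn 0.188, either way. A call with a gripper value outside its range is refused whole. The fingers move at their own pace and stop on an object; "newtons" is the grip in N (left out, the last holds). Time passes only in rows, so rows that do not move let the fingers close. It gives the time, the measured TCP pose, the force, the opening and the grip force at its end, in the units of the state.
- manip.read_state(): the state, without advancing time (a new reading comes with each control period).
- eyes.camera(name): name is "side" or "top"; returns a dict with "img" (384x512x3 uint8, blue, green, red), "z_map" (384x512 float32, mm along the optical axis (not along the pixel's ray), 0 where there is no reading), "fx", "fy", "cx", "cy" (pixels), "eye" and "orientation" of the camera in the world. Camera axes: x right, y down, z forward; pixel columns grow to the right and rows downward; lengths in mm; the calibration is good to about 2 mm. A picture is of the moment at which its call begins.
- ticket.sign_off(): hands the job in; it is judged then, once.
The state is a dict: "clock": time; "joints": joint angles; "qd": joint speeds; "effort": joint torques, N m; "eef_pos": TCP position; "eef_rot": TCP orientation; "wrist_force": force on the tool from outside, world axes, zero at the start; "moment": the same for the moment, N m; "finger_gap": finger opening in mm; "finger_force": force on a finger pad.
Only numpy, scipy, OpenCV 4.12 (cv2) and the standard library are available. Lean on these libraries where they do the work, as an engineer would, in place of code of your own. Each camera call takes 0.05 s, during which the arm holds its last target. There are 200 camera calls.

TASK

Two board slides stand on the bench, each locked by a spring pin. On the slide whose board carries the finned metal heat sink, pull the pin up by its black paddle, turn it a quarter turn so that it drops into its rest notch and stays out by itself, and let go; then slide that carriage, which has a round knob for the hand, all the way home against the far stop, so that its board is under the test head. Leave the other slide, with the round capacitors, locked where it is.

Things in the scene. Friction and masses are not known exactly. Their poses are not given: they have to be found in the camera images.
- pin_a: Spring pin of the slide with the finned heat sink. Grip: upright black paddle 44 (x) x 14 (y) x 38 mm (z up), origin at its centre, 76 mm above the table when locked. Locked, its x lies along the travel. Spring 6 to 12 N, stroke 26 mm. Lifted over 18 mm it turns freely either way; turned 90 deg (70 to 110) and let go, it drops into the rest notch and stays 15 mm higher than locked.
- slide_a: Carriage to push home: grey deck 210 x 90 mm, top 30 mm above the table, board with a finned aluminium heat sink (62 mm high). Origin: on the axis of its round black knob, 52 mm up; knob 24 mm across, 38 to 70 mm up. x: travel, from pin (70 mm behind knob) to board (23 to 98 mm ahead). Slides 100 mm to the far stop with 3 to 6 N and stays; home, the bridge (90 mm high) is 86 mm ahead of the knob.
- pin_b: Pin of the other slide, same shape and axes as pin_a: leave it locked. On both slides a 24 mm cross bar under the paddle sits in the long slot of a 28 mm square steel collar; the collar's top is 54 mm above the table, 3 mm under the locked paddle.
- slide_b: The other carriage, same shape, origin and axes as slide_a, but its board carries three round black capacitors with bright tops, 20 mm across, and no heat sink: leave it where it is. The bases of both slides are aluminium, 350 x 110 mm.

How it is judged:
By the outcome, as a careful person would: the job done as asked, in the order asked, and still so for the second after the job is handed in, with the robot touching nothing.
It also fails if it takes over 48 s, if anything falls off the work surface, if the arm or the gripper's body presses on something with over 40 N, if the wrist force passes 120 N, or if a joint passes its speed limit or range.

## Working session

There is one attempt and no reset: what is moved stays moved. The work goes in short steps, Python scripts to look and compute and a tool call to move; the robot and the scene stay as the last step left them, time stands still between calls to the robot, and variables do not carry over. Pictures are saved under pics/ and viewed, at most 10 in all, crops included, and the job is handed in when it is done.

Besides the shell and the picture viewer there is one more tool, called after "Request:" as name(argument=value, ...), one argument or row to a line, values as JSON. arm_command: Moves the arm, as the interface text tells. Its arguments: {"type":"object","properties":{"plan":{"type":"array"},"newtons":{"type":"number"}},"required":["plan"]}

```bash
mkdir -p pics; cat > h.py <<'E'
from cell import manip, eyes, ticket
import numpy as np, cv2
from scipy.spatial.transform import Rotation as R
np.set_printoptions(precision=3,suppress=True)
def rot(o):
    o=np.array(o,float)
    return o if o.shape==(3,3) else (R.from_euler('xyz',o).as_matrix() if o.size==3 else R.from_quat(o).as_matrix())
def cloud(c):
    v,u=np.mgrid[:384,:512]; z=c['z_map']
    p=np.stack([(u-c['cx'])/c['fx']*z,(v-c['cy'])/c['fy']*z,z],-1)
    w=p@rot(c['orientation']).T+np.array(c['eye']); w[z==0]=np.nan
    return w
E
python3 - <<'E'
from h import *
for n in('top','side'):
    c=eyes.camera(n); cv2.imwrite(f'pics/{n}1.png',cv2.resize(c['img'],(800,600),interpolation=cv2.INTER_CUBIC)); print(n,c['eye'],c['orientation'],c['fx'])
    np.save(n+'.npy',cloud(c))
print(manip.read_state())
E
```

```text
top [337.119 -13.051 888.089] [-2.91  -0.001 -1.576] 438.38396604713273
side [215.314 565.038 568.107] [-2.194 -0.    -2.68 ] 482.53214054908955
{'clock': 0.1, 'joints': array([-1.217,  0.3  ,  1.522, -0.   ,  1.321, -0.067]), 'qd': array([ 0.001, -0.002, -0.003,  0.002, -0.   ,  0.   ]), 'effort': array([  0.   , -53.265, -35.328,   0.071,   0.023,  -0.   ]), 'eef_pos': array([ 224.579, -501.806,  204.949]), 'eef_rot': array([-3.141, -0.   ,  0.421]), 'wrist_force': array([-0.425, -0.039,  0.287]), 'moment': array([0.004, 0.005, 0.008]), 'finger_force': 0.0, 'finger_gap': 94.22099420157137}
```

View pics/top1.png

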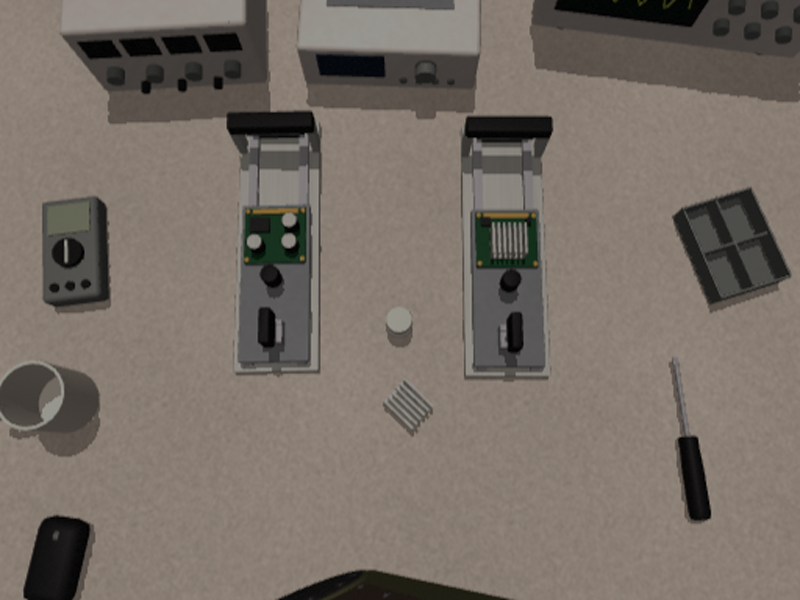

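View pics/side1.png

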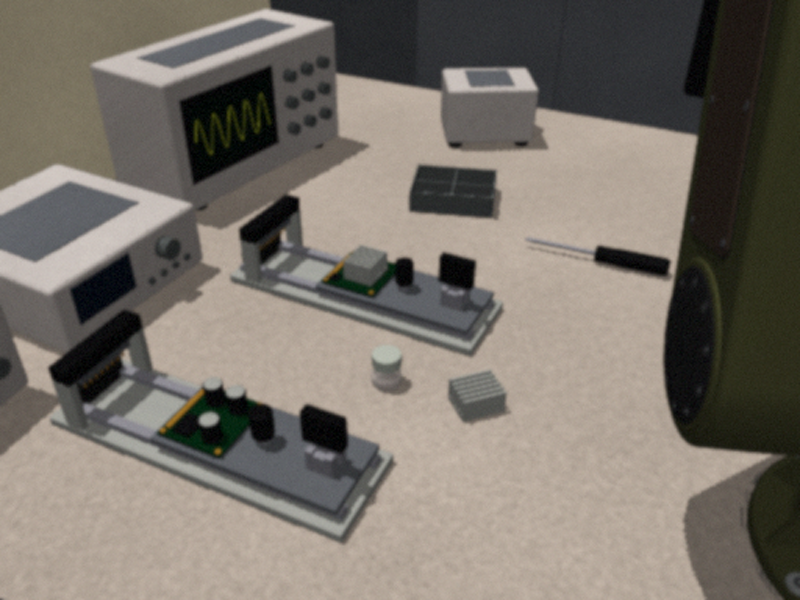

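The heat-sink slide is the right one in the top view. Its paddle is near (515,332), its knob near (511,280) and the bridge near (508,127). Travel is up the picture, about world +x.

```bash
python3 - <<'E'
from h import *
w=np.load('top.npy'); f=512/800
def reg(u0,v0,u1,v1,z0,z1):
    p=w[int(v0*f):int(v1*f),int(u0*f):int(u1*f)].reshape(-1,3); p=p[(p[:,2]>z0)&(p[:,2]<z1)]
    if len(p)<5: print('few',len(p));return
    r=cv2.minAreaRect(p[:,:2].astype(np.float32)); print(len(p),'med',np.median(p,0),'min',p.min(0),'max',p.max(0),r)
reg(490,300,540,360,85,105)   # paddle top
reg(490,260,530,300,62,78)    # knob top
reg(455,190,560,380,24,36)    # deck
reg(455,105,560,150,80,100)   # bridge
reg(490,215,530,262,50,75)    # sink
p=w[200:240,298:345].reshape(-1,3)
s=np.load('side.npy'); reg2=s[int(250*f):int(305*f),int(435*f):int(480*f)].reshape(-1,3)
q=reg2[(reg2[:,2]>60)&(reg2[:,2]<110)]; print('side paddle',len(q),np.median(q,0),q.min(0),q.max(0))
E
```

```text
191 med [ 484.499 -145.932   94.416] min [ 463.802 -153.865   85.228] max [ 507.061 -139.373   98.967] ((485.427734375, -146.6331024169922), (14.442085266113281, 43.275054931640625), 89.87762451171875)
121 med [ 553.896 -146.778   69.538] min [ 544.084 -158.72    62.117] max [ 565.915 -135.905   73.563] ((555.2516479492188, -147.2529754638672), (21.71576499938965, 22.706832885742188), 3.7600557804107666)
3193 med [ 535.507 -141.267   30.34 ] min [ 449.983 -192.925   24.02 ] max [ 689.64  -101.607   35.997] ((569.791015625, -147.65219116210938), (90.41615295410156, 238.96751403808594), 89.43836212158203)
694 med [ 750.036 -148.622   89.664] min [ 739.868 -204.125   80.151] max [763.864 -94.125  94.489] ((752.1668701171875, -149.136962890625), (109.89290618896484, 23.450660705566406), 89.16512298583984)
341 med [ 608.943 -147.828   60.856] min [ 590.017 -170.136   50.048] max [ 630.924 -125.72    65.544] ((610.2844848632812, -148.0052947998047), (44.380584716796875, 40.78798294067383), 89.35015869140625)
side paddle 442 [ 480.665 -142.355   81.378] [ 460.271 -154.016   60.001] [ 504.155 -138.47    96.953]
```

Request:
arm_command(
  plan=[
    [0.2,0,0,0,0.14],
    [0.2,0,0,0,0.14],
    [0.2,0,0,0,0.14],
    [0.2,0.026,-0.0355,0,0],
    [0.2,0.026,-0.0355,0,0],
    [0.2,0.026,-0.0355,0,0],
    [0.2,0.026,-0.0355,0,0],
    [0.2,0.026,-0.0355,0,0],
    [0.2,0.026,-0.0355,0,0],
    [0.2,0.026,-0.0355,0,0],
    [0.2,0.026,-0.0355,0,0],
    [0.2,0.026,-0.0355,0,0],
    [0.2,0.026,-0.0355,0,0],
    [0.2,0,0,0.025,0],
    [0.2,0,0,0.025,0],
    [0.2,0,0,0.025,0],
    [0.2,0,0,0,0],
    [0.2,0,0,0,0],
  ],
  newtons=30,
)

```text
clock: 2.35
eef_pos: [484.7, -146.9, 131.3]
eef_rot: [3.141, -0.001, 0.001]
wrist_force: [-0.4, -0.3, -0.3]
finger_gap: 56.5
finger_force: 0.0
```

Request:
arm_command(
  plan=[
    [0.2,0,0,0.022,0],
    [0.2,0,0,0.022,0],
    [0.2,0,0,0.022,0],
    [0.2,0,0,0,0],
    [0.2,0,0,0,0],
    [-0.4,0,0,0,0],
    [-1,0,0,0,0],
    [-1,0,0,0,0],
    [-1,0,0,0,0],
    [-1,0,0,0,0],
    [-1,0,0,0,0],
  ],
  newtons=30,
)

```text
clock: 3.72
eef_pos: [484.4, -147.3, 64.5]
eef_rot: [3.141, -0.0, 0.001]
wrist_force: [-0.1, -5.9, -1.1]
finger_gap: 14.2
finger_force: 30.0
```

```bash
python3 - <<'E'
from h import *
c=eyes.camera('side'); i=c['img'][120:240,200:360]; cv2.imwrite('pics/s2.png',cv2.resize(i,(800,600),interpolation=cv2.INTER_CUBIC)); s=manip.read_state(); print(s['wrist_force'],s['moment'],s['joints'])
E
```

```text
[-0.1   -6.583 -0.998] [-0.995 -0.011 -0.032] [-0.367  0.372  1.783 -0.001  0.985  1.203]
```

View pics/s2.png

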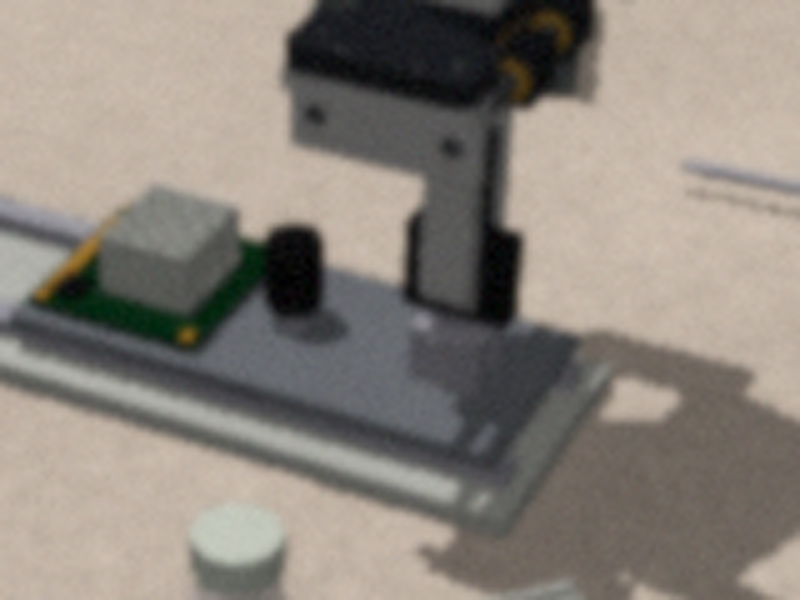

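The fingers hold the paddle (crop about (465,265)) centrally, with a small lateral load. I'll ease that and lift 22 mm.

Request:
arm_command(
  plan=[
    [-1,0,0.0007,0,0],
    [-1,0,0,-0.005,0],
    [-1,0,0,-0.006,0],
    [-1,0,0,-0.006,0],
    [-1,0,0,-0.005,0],
    [-1,0,0,0,0],
    [-1,0,0,0,0],
  ],
  newtons=45,
)

```text
clock: 4.65
eef_pos: [484.3, -147.3, 85.9]
eef_rot: [-3.141, 0.0, 0.001]
wrist_force: [6.4, -1.8, -12.4]
finger_gap: 13.9
finger_force: 45.0
```

Request:
arm_command(
  plan=[
    [-1,0.0004,0,-0.001,0],
    [-1,0,0,0,-0.131],
    [-1,0,0,0,-0.131],
    [-1,0,0,0,-0.131],
    [-1,0,0,0,-0.131],
    [-1,0,0,0,0],
  ],
)

```text
clock: 5.4
eef_pos: [484.4, -147.2, 86.9]
eef_rot: [-3.14, 0.001, 0.524]
wrist_force: [1.8, -0.7, -13.2]
finger_gap: 14.0
finger_force: 45.0
```

Request:
arm_command(
  plan=[
    [-1,0,0,0,-0.131],
    [-1,0,0,0,-0.131],
    [-1,0,0,0,-0.131],
    [-1,0,0,0,-0.131],
    [-1,0,0,0,-0.131],
    [-1,0,0,0,-0.131],
    [-1,0,0,0,-0.131],
    [-1,0,0,0,-0.13],
    [-1,0,0,0,0],
    [-1,0,0,0,0],
  ],
)

```text
clock: 6.65
eef_pos: [484.2, -147.1, 87.0]
eef_rot: [-3.14, -0.001, 1.568]
wrist_force: [-1.9, 3.3, -12.4]
finger_gap: 13.5
finger_force: 45.0
```

```bash
python3 - <<'E'
from h import *
c=eyes.camera('side'); i=c['img'][120:240,200:360]; cv2.imwrite('pics/s3.png',cv2.resize(i,(800,600),interpolation=cv2.INTER_CUBIC)); s=manip.read_state(); print(s['wrist_force'],s['moment'],s['joints'])
E
```

```text
[ -2.385   3.965 -14.009] [0.666 0.272 0.034] [-0.367  0.339  1.767  0.     1.037 -0.365]
```

View pics/s3.png

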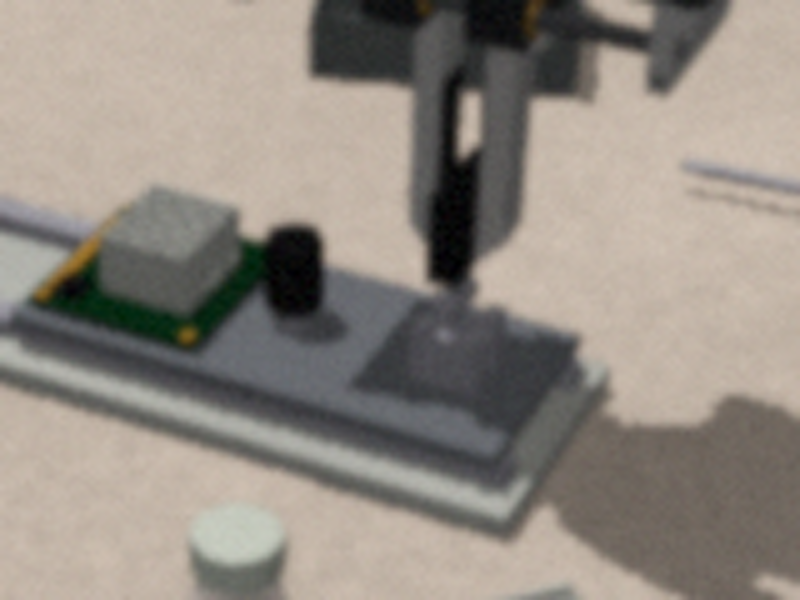

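The paddle (crop about (455,225)) is up and turned, edge-on. Next: lower it into the notch, release it and raise the hand.

Request:
arm_command(
  plan=[
    [-1,0,0,0.004,0],
    [-1,0,0,0.003,0],
    [-1,0,0,0,0],
    [-0.3,0,0,0,0],
    [-0.3,0,0,0,0],
    [-0.3,0,0,0,0],
    [-0.3,0,0,-0.015,0],
    [-0.3,0,0,-0.025,0],
    [-0.3,0,0,-0.035,0],
    [-0.3,0,0,0,0],
  ],
)

```text
clock: 7.95
eef_pos: [486.0, -148.0, 158.9]
eef_rot: [3.136, 0.002, 1.572]
wrist_force: [0.1, -0.3, -0.2]
finger_gap: 32.6
finger_force: 0.0
```

```bash
python3 - <<'E'
from h import *
c=eyes.camera('side'); i=c['img'][120:240,200:360]; cv2.imwrite('pics/s4.png',cv2.resize(i,(800,600),interpolation=cv2.INTER_CUBIC))
w=cloud(c)[155:200,270:315].reshape(-1,3); q=w[(w[:,2]>64)&(w[:,2]<125)&(abs(w[:,0]-485)<40)]; print(len(q),np.median(q,0),q.min(0),q.max(0))
E
```

```text
307 [ 478.691 -135.088   97.159] [ 475.453 -168.901   65.11 ] [ 490.138 -124.118  110.971]
```

View pics/s4.png

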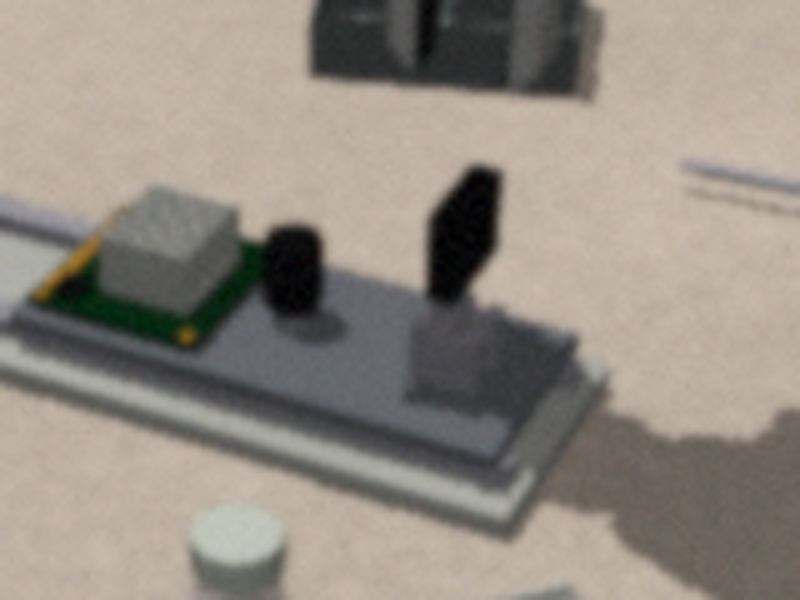

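The pin rests raised: its top is at z≈111 (crop (465,170)), turned 90°. Now to the knob.

Request:
arm_command(
  plan=[
    [-0.3,0,0,0,0.157],
    [0,0,0,0,0.157],
    [0.2,0,0,0,0.157],
    [0.2,0,0,0,0.157],
    [0.2,0,0,0,0.157],
    [0.2,0,0,0,0.157],
    [0.2,0,0,0,0.157],
    [0.2,0,0,0,0.157],
    [0.2,0,0,0,0.157],
    [0.2,0,0,0,0.157],
    [0.2,0.035,0,0,0],
    [0.2,0.035,0,0,0],
    [0.2,0,0,0,0],
    [0.2,0,0,0.03,0],
    [0.2,0,0,0.03,0],
    [0.2,0,0,0,0],
    [0.2,0,0,0,0],
  ],
  newtons=15,
)

```text
clock: 10.12
eef_pos: [554.9, -147.6, 96.6]
eef_rot: [3.141, -0.001, 0.002]
wrist_force: [0.6, 0.0, 0.2]
finger_gap: 56.6
finger_force: 0.0
```

Request:
arm_command(
  plan=[
    [0.2,0,0,0.018,0],
    [0.2,0,0,0.018,0],
    [0.2,0,0,0.018,0],
    [0.2,0,0,0,0],
    [-0.3,0,0,0,0],
    [-1,0,0,0,0],
    [-1,0,0,0,0],
    [-1,0,0,0,0],
    [-1,0,0,0,0],
    [-1,0,0,0,0],
  ],
  newtons=15,
)

```text
clock: 11.38
eef_pos: [555.0, -148.0, 41.8]
eef_rot: [3.141, -0.001, 0.002]
wrist_force: [0.5, -5.3, 1.7]
finger_gap: 23.2
finger_force: 15.0
```

Request:
arm_command(
  plan=[
    [-1,0,0.0006,0,0],
    [-1,0.005,0,0,0],
    [-1,0.008,0,0,0],
    [-1,0.008,0,0,0],
    [-1,0.008,0,0,0],
    [-1,0.008,0,0,0],
    [-1,0.008,0,0,0],
    [-1,0,0,0,0],
  ],
  newtons=25,
)

```text
clock: 12.38
eef_pos: [600.8, -148.4, 41.8]
eef_rot: [3.141, -0.002, 0.002]
wrist_force: [3.2, -5.6, 1.4]
finger_gap: 23.4
finger_force: 25.0
```

Request:
arm_command(
  plan=[
    [-1,0.008,0.0008,0,0],
    [-1,0.008,0.0002,0,0],
    [-1,0.008,0.0002,0,0],
    [-1,0.008,0.0002,0,0],
    [-1,0.008,0,0,0],
    [-1,0.008,0,0,0],
    [-1,0.003,0,0,0],
    [-1,0,0,0,0],
  ],
)

```text
clock: 13.38
eef_pos: [651.6, -148.9, 41.8]
eef_rot: [-3.141, -0.001, 0.002]
wrist_force: [2.4, 0.8, 4.2]
finger_gap: 23.4
finger_force: 25.0
```

Creep to the stop.

Request:
arm_command(
  plan=[
    [-1,0.001,0,0,0],
    [-1,0.001,0,0,0],
    [-1,0.001,0,0,0],
    [-1,0.001,0,0,0],
    [-1,0,0,0,0],
  ],
)

```text
clock: 14.0
eef_pos: [654.7, -149.0, 41.8]
eef_rot: [-3.141, 0.001, 0.002]
wrist_force: [-4.8, 0.6, 7.8]
finger_gap: 23.5
finger_force: 25.0
```

Request:
arm_command(
  plan=[
    [-1,0.001,0,0,0],
    [-1,0.0005,0,0,0],
    [-1,0,0,0,0],
  ],
)

```text
clock: 14.38
eef_pos: [654.8, -149.0, 41.8]
eef_rot: [-3.141, 0.004, 0.002]
wrist_force: [-16.5, 1.3, 14.4]
finger_gap: 23.5
finger_force: 25.0
```

The carriage is stopped at +100 mm with the force rising, so it is home. Release, raise, check.

Request:
arm_command(
  plan=[
    [-1,-0.0008,0,0,0],
    [0,0,0,0,0],
    [0.2,0,0,0,0],
    [0.2,0,0,0,0],
    [0.2,0,0,0,0],
    [0.2,0,0,-0.02,0],
    [0.2,0,0,-0.03,0],
    [0.2,0,0,-0.03,0],
    [0.2,0,0,-0.03,0],
    [0.2,-0.04,0,-0.03,0],
    [0.2,-0.04,0,0,0],
    [0.2,-0.04,0,0,0],
    [0.2,-0.04,0,0,0],
    [0.2,-0.04,0,0,0],
    [0.2,-0.04,0,0,0],
    [0.2,0,0,0,0],
  ],
)

```text
clock: 16.38
eef_pos: [414.3, -149.7, 183.1]
eef_rot: [3.141, -0.002, 0.001]
wrist_force: [1.0, 0.2, 0.1]
finger_gap: 56.5
finger_force: 0.0
```

```bash
python3 - <<'E'
from h import *
c=eyes.camera('side'); i=c['img'][100:250,140:340]; cv2.imwrite('pics/s5.png',cv2.resize(i,(800,600),interpolation=cv2.INTER_CUBIC))
w=cloud(c).reshape(-1,3)
k=w[(abs(w[:,0]-655)<30)&(abs(w[:,1]+148)<14)&(w[:,2]>64)&(w[:,2]<74)]; k=k[k[:,0]<668]; print('knob',len(k),k.min(0),k.max(0))
q=w[(abs(w[:,0]-585)<30)&(abs(w[:,1]+147)<35)&(w[:,2]>80)&(w[:,2]<118)]; print('pin',len(q),np.median(q,0),q.min(0),q.max(0))
print(manip.read_state()['wrist_force'])
E
```

```text
knob 78 [ 640.693 -158.269   64.052] [ 663.645 -137.957   71.99 ]
pin 291 [ 577.494 -140.617  100.099] [ 574.065 -170.274   80.073] [ 589.782 -124.883  112.125]
[ 0.957 -0.41  -0.272]
```

View pics/s5.png

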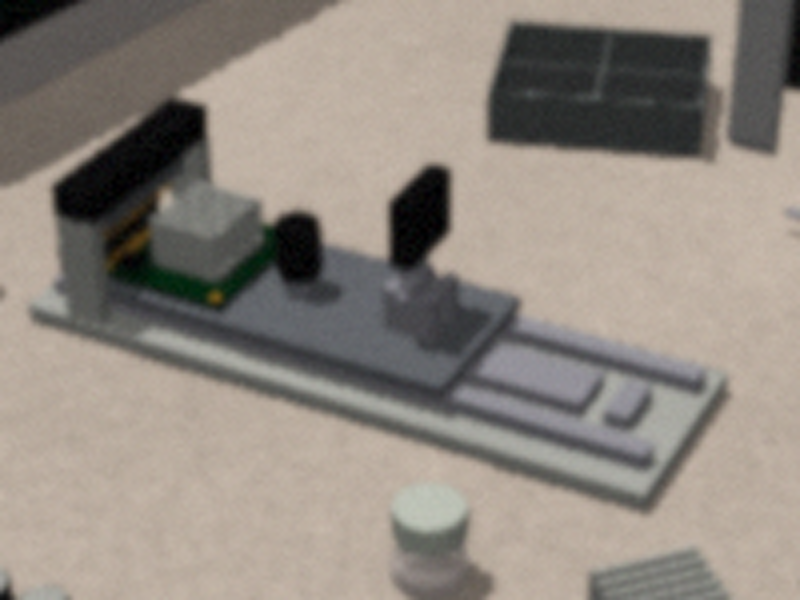

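The board is under the bridge (crop about (200,230)), with the knob at (298,245). The pin is still raised and turned (420,215), and the hand is clear.

```bash
python3 -c "
from cell import ticket; print(ticket.sign_off())"
```

```text
the job is handed in; nothing more can be done
None
```

I handed the job in after about 16 s of robot time: the heat-sink slide's pin rests raised and turned, its carriage is home against the far stop, and I never touched the capacitor slide; the verdict was not shown.

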